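# Clamp a copper tube in the cutting jig

### The arm

A 6-joint arm with a two-finger parallel gripper is mounted at the origin on a cart in front of the work surface, level with it; the furniture and walls round the work are solid. World frame = base frame: x ahead of the robot, y to its left, z up, the work surface at z = 0. Lengths are in mm, angles in rad, forces in N, time in s.
With the tool pointing down it reaches from about 275 to 825 mm from the base axis. Payload 4.9 kg.
Tool frame: the origin (TCP) lies at the very end of the fingers, on their centre line; the grasp point (between the pads) lies 19 mm behind it; z points along the fingers, y is the line along which they close (so a half turn about z gives the same grasp; the last joint's range is limited). The gripper opens to 85 mm and grips with 20 to 120 N. Pads are 22 mm wide; open, the fingers measure 114 mm over their backs; the gripper's body (76 mm by 85 mm) begins 54 mm behind the grasp point. The pads swing forward as they close: fully open they stand 13 mm farther back than shut.
Start: joints at [-0.134, 0.326, -0.193, 1.052, 0, 1.437], TCP at [550.017, 0.009, 231.281] pointing down, gripper open.
Joint ranges: [-2.65, 2.65], [-0.97, 1.79], [-1.3, 1.35], [-1.93, 2.1], [-1.47, 1.37], [-3.14, 3.14]. Speed limits (rad/s): [2.57, 2.57, 3.14, 3.14, 3.14, 3.14].

### API

Orientations are given as [roll, pitch, yaw] about the fixed x, y, z axes, in that order (R = Rz(yaw) Ry(pitch) Rx(roll)).
In Python, from bench import bot, solve_ik, imaging gives the robot as it stands. Calls block until the motion is done:
- bot.move_ptp(position, orientation): joint-space move of the TCP to a pose.
- bot.movel(position, rot=None, max_speed=150, threshold=None): straight line of the TCP; rot=None keeps the orientation; max_speed is the mean speed in mm/s. With threshold (N) it stops when the force on the tool has changed by that much, and returns True; else False.
- bot.move_j(angles): joint-space move.
- bot.grip(opening, effort=None): opening from 0.0 (shut) to 1.0 (fully open); effort is the grip in N (None keeps the last); returns when the fingers have stopped.
- bot.dwell(seconds).
- solve_ik(position, orientation): joint angles nearest the present ones, or None.
- bot.get_state(): the state.
- imaging.capture(name): name is "scene" or "side" or "wrist"; returns the picture (480x640x3 uint8, blue, green, red); there is no depth.
- imaging.camera_model(name): a dict with "K" (3x3 intrinsics, pixels), "position" and "rotation" of the camera in the world. Camera axes: x right, y up, looking along -z (the intrinsics and any distortion apply to the point x, -y, -z); pixel columns grow to the right and rows downward; lengths in mm; the calibration is good to about 2 mm. A picture is of the moment at which its call begins: read the wrist's pose just before it. camera_model takes no time and is no camera call; for the wrist camera it gives the pose at the moment of the call.
A pose or a line that the arm cannot do raises bot.IKError and nothing moves.
- bot.sign_off(): hands the job in; it is judged then, once.
The state is a dict: "t": time; "qpos": joint angles; "joint_velocities": joint speeds; "effort": joint torques, N m; "tcp_pos": TCP position; "orientation": TCP orientation; "contact_force": force on the tool from outside, world axes, zero at the start; "wrist_torque": the same for the moment, N m; "opening": opening from 0.0 (shut) to 1.0 (fully open); "gripper_force": force on a finger pad.
Only numpy, scipy, OpenCV 4.12 (cv2) and the standard library are available. Lean on these libraries where they do the work, as an engineer would, in place of code of your own. Each camera call takes 0.05 s, during which the arm holds its last target. There are 200 camera calls.

### The job

Slide the copper tube along the groove of the blue jig until its end is fully home against the end stop, then screw the knurled knob clockwise, regripping as you go, all the way down until it stops turning so that its pad clamps the tube. Leave the spanner, the tape measure and the pliers where they lie.

Things in the scene. Friction and masses are not known exactly. Their poses are not given: they have to be found in the camera images.
- jig: Clamping jig fixed to the bench: blue base plate, two steel cradles in line, dark end stop, aluminium bridge with a screw. Origin on the bench below the screw axis; z up; x = push direction, towards the stop. In its frame (mm): base x -152..+52, y +-48, 12 thick; cradles x -126..-90 and -65..+18, y +-25, tops z 34, groove 22 wide with floor z 22.5; bridge x +-13, y +-44, top z 74.
- jig_stop (a point): Point on the face of the jig's end stop that the tube's end must meet, on the tube's axis (25 mm beyond the screw axis, 32 mm above the bench).
- tube_centre (a point): Centre of the copper tube: 160 mm long, 19 mm across, 0.1 kg, in the groove along the jig's x, axis 32 mm above the bench. Starts 36 to 58 mm short of the stop, far end not yet under the screw; its near end overhangs the open end of the jig. It slides easily (under 2 N) when that end is pushed along the jig's x. When home, this point is 80 mm from the stop face.
- copper_tube: The same copper tube; its own y axis runs along its length (either way round).
- knob (a joint): Turn of the knurled knob, rad: 0 = fully up, 12.57 (two turns) = fully down, a hard stop. Grows clockwise seen from above. Starts between 2.5 and 5. The knob goes down 0.8 mm per rad (10 mm in all). It stays where it is left; turning takes about 0.05 N m, 0.07 N m once it clamps.
- knob_grip (a point): Centre of the knurled grip, on the vertical screw axis: dark steel cylinder, diameter 36 mm, 24 mm tall, white dot on top, above a 20 mm neck. 106.5 mm above the bench with the knob fully up, 96.5 mm fully down; only the bridge (top at 74 mm) is below it.
- pad: Brass pad, 16 mm disc under the screw, sprung by 3 mm: its underside is 48.5 mm above the bench with the knob fully up; it meets the tube's top (41.5 mm) at a knob turn of about 8.8 rad and presses with about 12 N when the knob is fully down. Origin: on the bench below the screw axis when fully up.
- spanner_mid (a point): Middle of a loose 190 mm steel spanner on the front of the bench; leave alone.
- yellow_tape_measure_mid (a point): Middle of a loose yellow tape measure, 34 x 80 x 59 mm; leave alone.
- red_pliers_mid (a point): Middle of loose red-handled pliers, 172 x 57 x 13 mm; leave alone.
Mind the look-alikes: they are no part of the job. Leave any purple look-alike of the copper_tube alone.

How it is judged (in metres and radians):
On the way:
1. the tube is pushed home against the end stop (within 2.5 mm) while the pad is still off it (x of tube_centre in the frame of jig above -0.0575 m and contact force between pad and copper_tube below 0.5 N), for 0.2 s.
At the end, for the whole second after the job is handed in: The tube lies at rest in the groove, in line with it (within 0.06 rad), its end within 2.5 mm of the end stop; the knob is turned fully down (within 0.45 rad of its stop) and released; the pad presses on the tube with more than 4 N (x of tube_centre in the frame of jig above -0.0575 m and angle between the y axis of copper_tube and the x axis of jig, either way round below 0.06 rad and distance between tube_centre and jig_stop below 0.0835 m and value of joint knob above 12.1 rad and contact force between pad and copper_tube above 4 N and linear speed of copper_tube below 0.02 m/s); the robot touches nothing.
It fails at once if the spanner, the tape measure or the pliers moved by more than 30 mm (distance of any of spanner_mid, yellow_tape_measure_mid, red_pliers_mid from where it was at the start of the episode above 0.03 m).
It also fails if it takes over 72 s, if anything falls off the work surface, if the arm or the gripper's body presses on something with over 40 N, if the wrist force passes 120 N, or if a joint passes its speed limit or range.

## Working session

There is one attempt and no reset: what is moved stays moved. The work goes in short steps, each a Python script; the robot and the scene stay as the last script left them, time stands still between calls to the robot, and variables do not carry over. Pictures are saved under pics/ and viewed, at most 10 in all, crops included, and the job is handed in when it is done.

```bash
mkdir -p pics; ls
python3 - <<'E'
from bench import bot, imaging
import cv2,json
for n in ("scene","side"):
    cv2.imwrite(f"pics/{n}0.png",imaging.capture(n)); m=imaging.camera_model(n); print(n,{k:(v.tolist() if hasattr(v,'tolist') else v) for k,v in m.items()})
s=bot.get_state();print(s)
E
```

```text
pics
scene {'K': [[456.2267800973133, 0.0, 314.56782303421113], [0.0, 456.2267800973133, 242.4511836029409], [0.0, 0.0, 1.0]], 'position': [-7.048828639292922, -775.1184392427392, 625.5632900560457], 'rotation': [1.0197707441075912, -0.0025265660084756725, -0.5799842883116398]}
side {'K': [[466.65057332399664, 0.0, 314.6673784479221], [0.0, 466.65057332399664, 234.03412687032235], [0.0, 0.0, 1.0]], 'position': [512.5986294165191, -1071.9586428137004, 759.6798748977245], 'rotation': [1.011248826611356, 0.006807986809667321, 0.06714846065444446]}
{'t': 0.1, 'qpos': array([-1.34216991e-01,  3.26895238e-01, -1.93484314e-01,  1.05200114e+00,
        2.08164262e-05,  1.43662736e+00]), 'joint_velocities': array([-0.00083554, -0.00176589,  0.00102634, -0.00023593, -0.00020687,
       -0.0008816 ]), 'effort': array([-1.63831678e-04, -4.44239044e+01,  2.63037515e+01,  7.96647771e-03,
       -2.12530945e-04,  1.93304103e-06]), 'tcp_pos': array([5.49477459e+02, 7.90423733e-02, 2.30566104e+02]), 'orientation': array([-3.14002531e+00, -2.32565117e-04,  1.57074810e+00]), 'contact_force': array([-0.27563744, -0.53955108, -0.28921612]), 'wrist_torque': array([0.03565623, 0.00355049, 0.03947158]), 'gripper_force': 0.0, 'opening': 1.0003680677682605}
```

View pics/scene0.png

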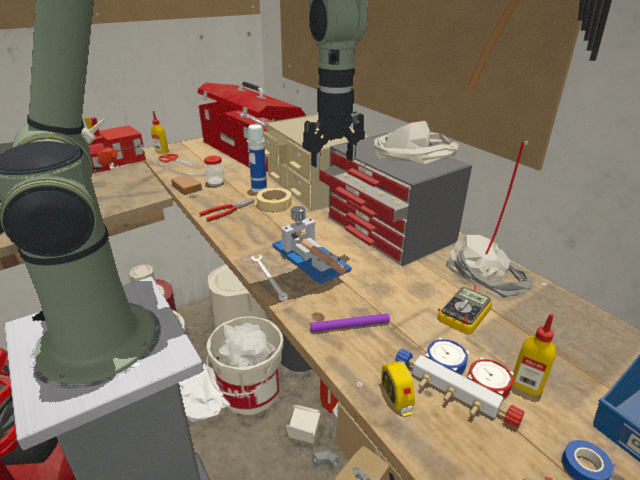

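View pics/side0.png

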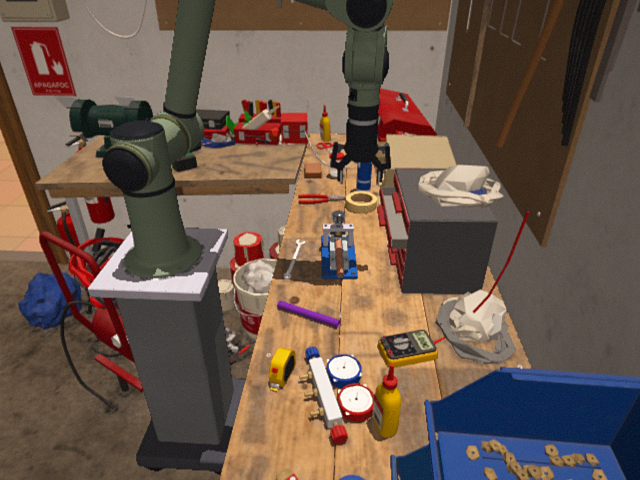

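Candidates: the copper tube in the jig is at scene (327,260) and side (340,258). The purple tube at scene (350,323) and side (310,314) is the look-alike, so I leave it alone. I choose the copper one. Next I take rough positions from both views and a close crop.

```bash
cat > h.py <<'E'
import numpy as np, cv2
from scipy.spatial.transform import Rotation as R
from bench import bot, solve_ik, imaging
def ray(m,uv):
    K=np.array(m["K"]); d=np.linalg.solve(K,[uv[0],uv[1],1.0]); r=np.array(m["rotation"],float)
    Rm=R.from_euler('xyz',r).as_matrix() if r.ndim==1 else r
    d=Rm@(d*[1,-1,-1]); return np.array(m["position"],float),d/np.linalg.norm(d)
def onplane(m,uv,z):
    p,d=ray(m,uv); return p+d*(z-p[2])/d[2]
def cross(m1,uv1,m2,uv2):
    p1,d1=ray(m1,uv1);p2,d2=ray(m2,uv2)
    t=np.linalg.lstsq(np.c_[d1,-d2],p2-p1,rcond=None)[0]
    a,b=p1+t[0]*d1,p2+t[1]*d2; return (a+b)/2,np.linalg.norm(a-b)
E
python3 - <<'E'
from h import *
a=cv2.imread("pics/scene0.png");b=cv2.imread("pics/side0.png")
c1=cv2.resize(a[195:290,260:360],None,fx=4,fy=4,interpolation=cv2.INTER_CUBIC);c2=cv2.resize(b[200:295,290:390],None,fx=4,fy=4,interpolation=cv2.INTER_CUBIC)
cv2.imwrite("pics/c1.png",np.hstack([c1,c2]))
S=imaging.camera_model("scene");D=imaging.camera_model("side");print(imaging.camera_model("wrist"))
print("knob",cross(S,(298,211),D,(339,216)))
for n,m,im in(("sc",S,a),("si",D,b)):
    hsv=cv2.cvtColor(im,cv2.COLOR_BGR2HSV); k=cv2.inRange(hsv,(100,130,60),(125,255,255))
    n_,l,st,ce=cv2.connectedComponentsWithStats(k)
    for i in range(1,n_):
        x,y,w,h,A=st[i]
        if A>60 and 220<y<290 and 255<x<360: print(n,st[i],onplane(m,ce[i],12).round())
print("cab near-left bottom", onplane(D,(407,285),0), onplane(S,(405,258),0),"cab far-left",onplane(S,(330,208),0))
E
```

```text
{'K': array([[378.81418372,   0.        , 319.2892071 ],
       [  0.        , 378.81418372, 238.77809303],
       [  0.        ,   0.        ,   1.        ]]), 'position': array([548.82395977,  68.64098927, 373.12595074]), 'rotation': array([-0.27349457,  0.00108778, -0.00055035])}
knob (array([500.12127754,  69.23930936, 107.92482632]), np.float64(4.357154938616061))
sc [273 240  67  44 634] [470. -18.  12.]
si [322 236  35  43 572] [501. -30.  12.]
cab near-left bottom [683.09580593 -98.20106239   0.        ] [ 700.09006097 -108.47905475    0.        ] cab far-left [698.4799176 214.8023189   0.       ]
```

View pics/c1.png

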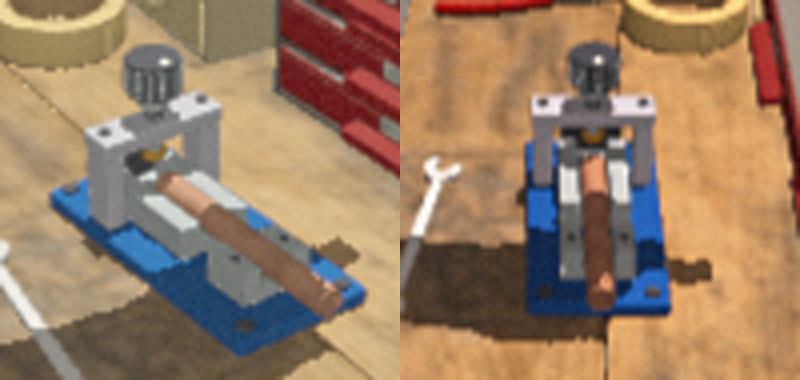

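The crop confirms the copper tube: near end at about scene (342,270) and side (340,276), knob top at scene (298,211). Now a wrist view from above for accuracy.

Run:
```python
from h import *
S=imaging.camera_model("scene");D=imaging.camera_model("side")
print("corners", onplane(S,(272.5,243.7),12),onplane(S,(319.5,283),12),onplane(S,(351,267.5),12),onplane(D,(321,278),12),onplane(D,(357.5,278),12))
print("tube near", cross(S,(342,270),D,(340,276)))
bot.move_ptp([500,-20,270],[np.pi,0,np.pi/2])
m=imaging.camera_model("wrist");im=imaging.capture("wrist");cv2.imwrite("pics/w1.png",im)
import pickle;pickle.dump(m,open("w1.pkl","wb"));print(m,bot.get_state()["t"],bot.get_state()["tcp_pos"])
```

```text
corners [447.87803098 112.66685408  12.        ] [455.44326871 -92.20819886  12.        ] [551.64266785 -81.99190906  12.        ] [458.58736321 -97.07005214  12.        ] [554.08974423 -91.49999067  12.        ]
tube near (array([ 508.64869974, -105.04714769,   30.87882305]), np.float64(6.5590945868578645))
{'K': array([[378.81418372,   0.        , 319.2892071 ],
       [  0.        , 378.81418372, 238.77809303],
       [  0.        ,   0.        ,   1.        ]]), 'position': array([498.89459559,  48.32105613, 413.26672708]), 'rotation': array([-0.27386919, -0.00228111, -0.00134003])} 0.525 [500.2006283  -20.06682433 270.01768743]
```

View pics/w1.png

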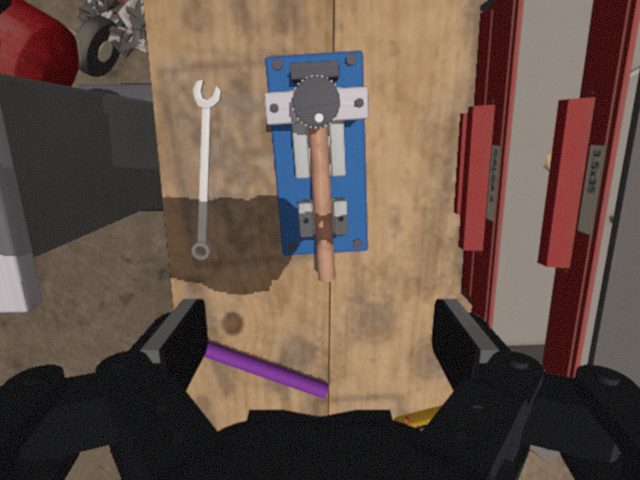

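The wrist view shows the jig upright in the picture: knob at (316,101) with its dot at (319,118), tube end at (327,278), base corners at about (266,57), (362,52), (367,250) and (283,254), spanner at (204,170). The purple tube is at (267,370). Now I fit these points.

Run:
```python
from h import *
import pickle
m=pickle.load(open("w1.pkl","rb"));im=cv2.imread("pics/w1.png");hsv=cv2.cvtColor(im,cv2.COLOR_BGR2HSV)
roi=np.zeros(im.shape[:2],np.uint8);roi[40:290,255:380]=255
k=cv2.inRange(hsv,(100,130,50),(125,255,255))&roi
pts=np.argwhere(k)[:,::-1]; W=np.array([onplane(m,p,12)[:2] for p in pts],np.float32)
r=cv2.minAreaRect(W);print("base",r,cv2.boxPoints(r).round(1).tolist())
c=cv2.inRange(hsv,(3,70,40),(14,255,255))&roi
c=cv2.morphologyEx(c,cv2.MORPH_OPEN,np.ones((5,5)))
n,l,st,ce=cv2.connectedComponentsWithStats(c);print(st[1:])
i=1+st[1:,4].argmax();P=np.argwhere(l==i)[:,::-1]
rows=range(P[:,1].min()+4,P[:,1].max()-6,4)
mid=np.array([onplane(m,(P[P[:,1]==y,0].mean(),y),34)[:2] for y in rows])
f=np.polyfit(mid[:,1],mid[:,0],1);print("tube x=a*y+b",f,"angle",np.arctan(-f[0]))
yb=P[:,1].max();print("tube end row",yb,onplane(m,(P[P[:,1]==yb,0].mean(),yb),32),onplane(m,(P[P[:,1]==yb,0].mean(),yb),24))
g=cv2.medianBlur(cv2.cvtColor(im,cv2.COLOR_BGR2GRAY),3)
h=cv2.HoughCircles(g[70:135,270:365],cv2.HOUGH_GRADIENT,1,100,param1=100,param2=10,minRadius=19,maxRadius=30)[0,0];h[:2]+=[270,70]
for z in(113,116):
  print("knob",h,onplane(m,h[:2],z))
```

```text
base ((499.7268371582031, 20.812515258789062), (93.29664611816406, 201.46627807617188), 3.244622230529785) [[447.5, 118.69999694824219], [458.8999938964844, -82.4000015258789], [552.0, -77.0999984741211], [540.5999755859375, 124.0]]
[[ 309  127   26  155 2688]]
tube x=a*y+b [-5.53089348e-02  5.01078254e+02] angle 0.05525263992437608
tube end row 281 [ 507.33983042 -106.13758788   32.        ] [ 507.51703413 -109.3785451    24.        ]
knob [319.5 101.5  27.2] [499.76680249  70.51990055 113.        ]
knob [319.5 101.5  27.2] [499.75808817  70.29810929 116.        ]
```

Jig axis yaw is about 93.2°, the screw axis is at about (497, 70.5), and the tube sits about 43 mm short of the stop. Now I push it home with the fingers shut.

```bash
cat >> h.py <<'E'
A=0.056; O=np.array([497.0,70.5]); YAW=np.pi/2+A
def J(x,y,z):
    return [O[0]-x*np.sin(A)-y*np.cos(A),O[1]+x*np.cos(A)-y*np.sin(A),z]
E
python3 - <<'E'
from h import *
bot.grip(0.0,40)
bot.move_ptp(J(-208,0,120),[np.pi,0,YAW])
print(bot.movel(J(-208,0,21),max_speed=100,threshold=10))
f0=bot.get_state()["contact_force"]
r=bot.movel(J(-140,0,21),max_speed=25,threshold=6)
s=bot.get_state();p=s["tcp_pos"];d=p[:2]-O
print(r,p,"jigx",-d[0]*np.sin(A)+d[1]*np.cos(A),s["contact_force"]-f0,s["t"],s["opening"])
bot.dwell(0.3)
im=imaging.capture("side");cv2.imwrite("pics/s2.png",cv2.resize(im[180:300,270:400],None,fx=4,fy=4))
E
```

```text
False
True [505.29558612 -75.61950041  20.94102742] jigx -146.35475495627102 [ 2.25750056 -1.84519699  0.86660907] 5.425 -0.00017321839461651242
```

View pics/s2.png

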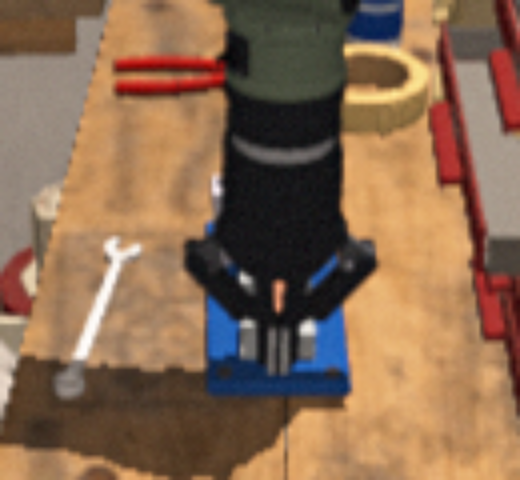

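The fingers are behind the tube on the base (crop 280,350). They stopped at jig x −146.4, where I expected −146 for home. I push once more, harder, to confirm, then back off and look from above.

Run:
```python
from h import *
r=bot.movel(J(-138,0,21),max_speed=15,threshold=15)
s=bot.get_state();p=s["tcp_pos"];d=p[:2]-O
print(r,p,"jigx",-d[0]*np.sin(A)+d[1]*np.cos(A),s["contact_force"])
bot.dwell(0.4)
bot.movel(J(-165,0,21)); bot.movel(J(-165,0,150)); 
bot.move_ptp([502,-20,270],[np.pi,0,YAW])
m=imaging.camera_model("wrist");im=imaging.capture("wrist");cv2.imwrite("pics/w2.png",im[20:320,200:420].repeat(2,0).repeat(2,1))
import pickle;pickle.dump(m,open("w2.pkl","wb"))
hsv=cv2.cvtColor(im,cv2.COLOR_BGR2HSV)
c=cv2.inRange(hsv,(3,70,40),(14,255,255));c[:,:255]=0;c[:,380:]=0;c[300:]=0
c=cv2.morphologyEx(c,cv2.MORPH_OPEN,np.ones((5,5)))
n,l,st,ce=cv2.connectedComponentsWithStats(c);i=1+st[1:,4].argmax();print(st[i])
P=np.argwhere(l==i)[:,::-1];yb=P[:,1].max();print(onplane(m,(P[P[:,1]==yb,0].mean(),yb),28))
print("expect",J(-135,0,28))
for q in (YAW,YAW-1,YAW+1): print(q,solve_ik(J(0,0,84),[np.pi,0,q]))
print(bot.get_state()["t"])
```

```text
True [505.56089213 -75.84883931  21.11318636] jigx -146.59858371723377 [ 0.9505987  -0.92061643  1.01799836]
[ 313  128   18  119 2056]
[505.815738   -66.74029847  28.        ]
expect [np.float64(504.556049259527), np.float64(-64.28837531325766), 28]
1.6267963267948966 [-0.00624023  0.39414985 -0.51680541  0.65984106  0.          1.5085561 ]
0.6267963267948966 [-0.00624023  0.39414985 -0.51680541  0.65984106  0.          2.5085561 ]
2.6267963267948966 [-0.00624023  0.39414985 -0.51680541  0.65984106  0.          0.5085561 ]
8.5083
```

View pics/w2.png

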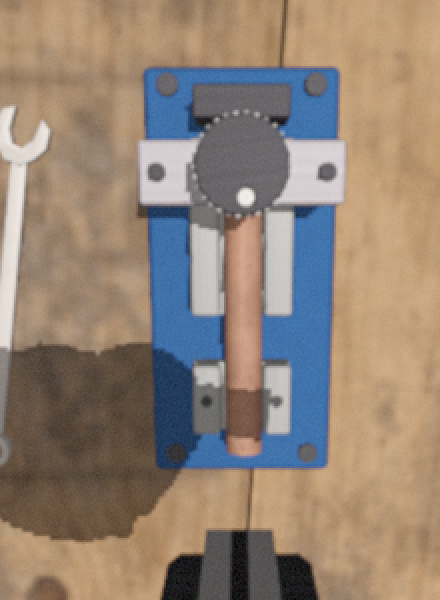

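From above, the tube is straight in the groove with its near end at crop (243,456), about 14 mm inside the base edge, under 15 N with no further motion, so it is home. The knob sits at crop (241,161). Next I refine the knob centre, then do the first screwing stroke.

```bash
cat >> h.py <<'E'
def tz(n=1): return bot.get_state()["wrist_torque"][2]
def q_at(c,z,q6):
    q=np.array(solve_ik([c[0],c[1],z],[np.pi,0,YAW])); q[5]=q6; return q
def stroke(c,z,qa,qb,n,lim=0.25):
    """grip at q6=qa with TCP height z, turn to qb; returns (turned, z, stopped)"""
    bot.move_j(q_at(c,z+45,qa)); bot.movel([c[0],c[1],z],threshold=15)
    t0=tz(); bot.grip(0.2,40); s=bot.get_state(); print("grip",s["opening"],s["gripper_force"],s["contact_force"],s["t"])
    t0=tz(); hit=False
    for q in np.linspace(qa,qb,n+1)[1:]:
        z-=0.8*abs(qb-qa)/n; bot.move_j(q_at(c,z,q)); s=bot.get_state(); T=s["wrist_torque"][2]-t0
        print(round(q,2),round(s["qpos"][5],3),"T",round(T,3),"F",s["contact_force"].round(1))
        if abs(T)>lim: hit=True; break
    bot.grip(0.8); bot.movel([c[0],c[1],z+45]); print("t",bot.get_state()["t"])
    return z,hit
E
python3 - <<'E'
from h import *
import pickle
m=pickle.load(open("w2.pkl","rb"))
print(onplane(m,(320.75,100.75),115),onplane(pickle.load(open("w1.pkl","rb")),(316,101.5),115))
c=(onplane(m,(320.75,100.75),115)[:2]+onplane(pickle.load(open("w1.pkl","rb")),(316,101.5),115)[:2]+O)/3
print("c",c)
bot.grip(0.8)
z,h=stroke(c,83.5,-2.9,2.9,10); print(z,h)
E
```

```text
[496.8399758  71.1814962 115.       ] [497.16304226  70.3750829  115.        ]
c [497.00100602  70.68552637]
grip 0.4121169226851037 39.377524852752686 [-1.40788403 -1.25338888  6.78658244] 13.525
-2.32 -2.32 T -0.05 F [-0.3 -1.3  6.3]
-1.74 -1.74 T -0.06 F [-0.8 -1.4  6.6]
-1.16 -1.16 T -0.083 F [-1.3 -1.6  6.8]
-0.58 -0.58 T -0.08 F [-0.8 -2.1  6.6]
0.0 0.0 T -0.12 F [-0.9 -0.6  6. ]
0.58 0.58 T -0.07 F [-0.7 -1.5  6.5]
1.16 1.16 T -0.09 F [-0.4 -1.5  6. ]
1.74 1.74 T -0.026 F [-0.7 -1.7  6.3]
2.32 2.32 T -0.057 F [-1.4 -1.7  5.7]
2.9 2.9 T -0.087 F [-1.4 -1.1  6.4]
t 20.4833
78.86000000000001 False
```

Run:
```python
from h import *
c=(497.0,70.7)
z,h=stroke(c,78.9,-2.9,2.9,20); print(z,h)
bot.move_ptp([502,-20,270],[np.pi,0,YAW])
im=imaging.capture("wrist");cv2.imwrite("pics/w3.png",im[20:320,200:420].repeat(2,0).repeat(2,1));print(bot.get_state()["t"])
```

```text
grip 0.4111001205199561 39.37655746936798 [-1.51452302 -0.7581666   5.69135296] 26.0917
-2.61 -2.61 T -0.138 F [ 0.1 -2.6  6.9]
-2.32 -2.32 T -0.117 F [-0.4 -2.2  5.9]
-2.03 -2.03 T -0.112 F [ 0.  -1.7  5.4]
-1.74 -1.74 T -0.117 F [-1.2 -1.9  6.6]
-1.45 -1.45 T -0.122 F [-0.9 -1.2  6.6]
-1.16 -1.16 T -0.143 F [-1.5 -1.   7.1]
-0.87 -0.87 T -0.132 F [-1.1 -0.7  6.3]
-0.58 -0.58 T -0.14 F [-0.8 -1.4  6.4]
-0.29 -0.29 T -0.108 F [-1.8 -2.3  7.7]
0.0 0.0 T -0.12 F [-0.1 -0.7  7. ]
0.29 0.29 T -0.113 F [-1.2 -1.7  5.8]
0.58 0.58 T -0.098 F [-1.6 -0.9  7.5]
0.87 0.87 T 0.13 F [-0.7 -2.5  6.3]
1.16 1.159 T 0.152 F [-1.4 -2.6  6.3]
1.45 1.45 T -0.11 F [-1.4 -1.   5.1]
1.74 1.738 T -0.113 F [-0.1 -0.5  5.6]
2.03 2.027 T 0.015 F [ 0.3 -0.1  5.3]
2.32 2.316 T -0.091 F [-0.9 -0.1  5.1]
2.61 2.605 T -0.069 F [ 2.1 -0.5  5.3]
2.9 2.895 T -0.131 F [ 2.3 -1.3  5.7]
t 34.6333
74.26000000000002 False
36.0833
```

View pics/w3.png

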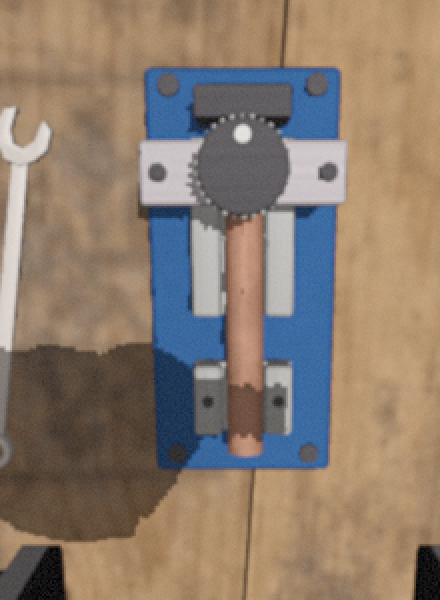

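The dot moved from the bottom to crop (242,133), which fits about 9.6 rad of total turn. The turn stopped advancing at about 3.7 rad into the second stroke, so the knob should be on its stop. The tube end is unchanged at row 456. I confirm with one firmer short grip.

Run:
```python
from h import *
c=(497.0,70.7); z=77.5
bot.move_j(q_at(c,z+45,0.0)); bot.movel([*c,z],threshold=15)
bot.grip(0.2,80); t0=tz()
for q in np.arange(0.1,0.75,0.1):
    bot.move_j(q_at(c,z,q)); s=bot.get_state(); T=s["wrist_torque"][2]-t0
    print(round(q,2),s["qpos"][5].round(3),T.round(3))
    if abs(T)>0.5: break
bot.grip(0.8); bot.movel([*c,z+45]); bot.move_ptp([502,-20,270],[np.pi,0,YAW])
im=imaging.capture("wrist");cv2.imwrite("pics/w4.png",im[20:320,200:420].repeat(2,0).repeat(2,1));print(bot.get_state()["t"])
```

```text
0.1 0.097 0.764
40.45
```

View pics/w4.png

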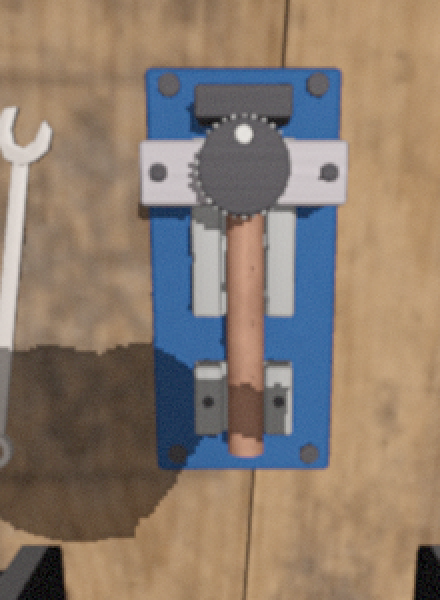

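The knob resisted 0.76 N m within 0.1 rad, so it is on its hard stop. The dot at (243,133) and the tube end at (245,456) have not moved, and the gripper is clear. I hand in.

```bash
python3 -c "
from bench import bot
print(bot.sign_off())"
```

```text
the job is handed in; nothing more can be done
None
```

I pushed the tube against the end stop and screwed the knob down to its hard stop over the tube. The gripper was clear, and the job was handed in at about 40 s; the sign-off returned no verdict.

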